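# Rebuild the two-tier sample carousel

### The job

Rebuild the washed sample carousel on its drive: the large sample disc goes on first, then the tall narrow spacer, then the small sample disc, and the fluted cap last, each pushed home on the spigot of the one below so that it sits flat and upright. Leave the short wide collar and the bottle, jar, beaker and vial where they stand.

Things in the scene. Friction and masses are not known exactly. Their poses are not given: they have to be found in the camera images.
- drive_seat (a point): The carousel drive, fixed to the bench: a low round white housing (120 mm diameter, 30 mm high) with a steel platter on it (80 mm diameter, its top 38 mm above the bench) and in the platter's centre a tapered spigot (16 mm thick, 10 mm at its tip, 12 mm tall). This point is the centre of the platter's top face, at the foot of the spigot; z up.
- big_c (a point): Large sample disc: a white flange 140 mm in diameter and 8 mm thick with 14 dark tube pockets, lying flat, and an aluminium hub to grip from above: 38 mm diameter, shoulder 40 mm above the underside; a socket underneath (22 mm bore, 15 mm deep), and a tapered spigot on top (16 mm thick, 10 mm at its tip, 12 mm tall). About 0.20 kg. This point lies on the axis half-way up the hub, 20 mm above the underside; z up along the axis.
- spacer_c (a point): Tall narrow spacer: an upright aluminium cylinder 34 mm in diameter, 40 mm tall to the shoulder, with a socket underneath (22 mm bore, 15 mm deep), and a tapered spigot on top (16 mm thick, 10 mm at its tip, 12 mm tall). About 0.08 kg. This point lies on the axis 20 mm above its underside; z up along the axis.
- small_c (a point): Small sample disc: like the large one but its white flange is 90 mm in diameter (8 mm thick, 8 tube pockets); the same aluminium hub, 38 mm diameter, shoulder 40 mm above the underside, with a socket underneath (22 mm bore, 15 mm deep), and a tapered spigot on top (16 mm thick, 10 mm at its tip, 12 mm tall). About 0.12 kg. This point lies on the axis 20 mm above the underside; z up along the axis.
- cap_c (a point): Fluted cap: a grey plastic knob, 45 mm in diameter over its flutes (42 mm solid body), 34 mm tall, with a flat top bearing a white spot and no spigot; a socket underneath (22 mm bore, 15 mm deep). About 0.06 kg. This point lies on the axis 17 mm above its underside; z up along the axis.
- collar_c (a point): Short wide collar, not needed: an aluminium ring 56 mm in diameter and only 18 mm tall to the shoulder, with a tapered spigot on top (16 mm thick, 10 mm at its tip, 12 mm tall). This point lies on the axis 9 mm above its underside. Leave it alone.
- bottle_c (a point): Small amber reagent bottle standing among the parts, 44 mm diameter, 75 mm tall; point at its centre, half-way up. Leave it alone.
- jar_c (a point): White plastic jar, 56 mm diameter, 60 mm tall; point at its centre, half-way up. Leave it alone.
- beaker_c (a point): Small glass beaker, open, 54 mm diameter, 70 mm tall; point at its centre, half-way up. Leave it alone.
- vial_c (a point): Small glass vial, 28 mm diameter, 42 mm tall; point at its centre, half-way up. Leave it alone.
There are look-alikes about, which are no part of the job. What is shaped like the part that bears spacer_c but purple is not meant. What is shaped like the part that bears big_c but purple is not meant.

How it is judged (in metres and radians):
On the way, in this order (a step that is already met when the one before it is completed fails the run):
1. the large sample disc sits on the drive (horizontal distance between big_c and drive_seat below 0.006 m and z of big_c in the frame of drive_seat between 0.016 and 0.024 m and angle between big_c's own z axis and vertical below 0.06 rad), for 0.2 s.
2. the tall spacer sits on the large disc (horizontal distance between spacer_c and drive_seat below 0.006 m and z of spacer_c in the frame of drive_seat between 0.056 and 0.064 m and angle between spacer_c's own z axis and vertical below 0.06 rad), for 0.2 s.
3. the small sample disc sits on the spacer (horizontal distance between small_c and drive_seat below 0.006 m and z of small_c in the frame of drive_seat between 0.096 and 0.104 m and angle between small_c's own z axis and vertical below 0.06 rad), for 0.2 s.
4. the fluted cap sits on the small disc (horizontal distance between cap_c and drive_seat below 0.006 m and z of cap_c in the frame of drive_seat between 0.133 and 0.141 m and angle between cap_c's own z axis and vertical below 0.06 rad), for 0.2 s.
At the end, for the whole second after the job is handed in: Large disc, tall spacer, small disc and cap are stacked on the drive in that order: each within 6 mm of its axis, within 4 mm of seated height (centres 20, 60, 100, 137 mm above the platter), upright within 0.06 rad, released, at rest; collar, bottle, jar, beaker and vial moved under 30 mm (all of step 1 and all of step 2 and all of step 3 and all of step 4 and linear speed of each of big, spacer, small, cap below 0.02 m/s and distance of each of collar_c, bottle_c, jar_c, beaker_c, vial_c from where it was at the start of the episode below 0.03 m); the robot touches nothing.
It fails at once if the collar, bottle, jar, beaker or vial is moved more than 30 mm or knocked over (distance of any of collar_c, bottle_c, jar_c, beaker_c, vial_c from where it was at the start of the episode above 0.03 m or angle between any of collar_c, bottle_c, jar_c, beaker_c, vial_c's own z axis and vertical above 0.5 rad).
It also fails if it takes over 122 s, if anything falls off the work surface, if the arm or the gripper's body presses on something with over 40 N, if the wrist force passes 120 N, or if a joint passes its speed limit or range.

### The arm

A 6-joint arm with a two-finger parallel gripper is mounted at the origin on the work surface. World frame = base frame: x ahead of the robot, y to its left, z up, the work surface at z = 0. Lengths are in mm, angles in rad, forces in N, time in s.
With the tool pointing down it reaches from about 275 to 825 mm from the base axis. Payload 5.2 kg.
Tool frame: the origin (TCP) lies at the very end of the fingers, on their centre line; the grasp point (between the pads) lies 19 mm behind it; z points along the fingers, y is the line along which they close (so a half turn about z gives the same grasp; the last joint's range is limited). The gripper opens to 93 mm and grips with 3 to 60 N. Pads are 15 mm wide; open, the fingers measure 128 mm over their backs; the gripper's body (75 mm by 188 mm) begins 65 mm behind the grasp point.
Start: joints at [1.028, 0.259, 1.535, -0, 1.348, -0.203], TCP at [183.293, 518.564, 218.653] pointing down, gripper open.
Joint ranges: [-3.14, 3.14], [-0.91, 2.08], [0.19, 2.58], [-1.22, 4.36], [0.22, 2.71], [-3.12, 3.12]. Speed limits (rad/s): [2.57, 2.57, 3.14, 3.14, 3.14, 3.14].

### API

Orientations are given as [roll, pitch, yaw] about the fixed x, y, z axes, in that order (R = Rz(yaw) Ry(pitch) Rx(roll)).
In Python, from bench import robot gives the robot as it stands. The module is installed in compiled form; this text tells all that it offers. Calls block until the motion is done:
- robot.move_ptp(position, orientation): joint-space move of the TCP to a pose.
- robot.move_linear(position, ori=None, speed=150, f_stop=None): straight line of the TCP; ori=None keeps the orientation; speed is the mean speed in mm/s. With f_stop (N) it stops when the force on the tool has changed by that much, and returns True; else False.
- robot.move_j(angles): joint-space move.
- robot.move_gripper(opening): opening from 0.0 (shut) to 1.0 (fully open); the grip force is fixed at half the most; returns when the fingers have stopped.
- robot.sleep(seconds).
- robot.inverse_kinematics(position, orientation): joint angles nearest the present ones, or None.
- robot.get_image(name): name is "scene" or "top" or "wrist"; returns a dict with "img" (420x560x3 uint8, blue, green, red), "fovy" (degrees; the focal length in pixels is half the picture's height over the tangent of half this angle, whatever the lens; pixels are square), "cx", "cy" (the principal point, pixels), "eye" and "orientation" of the camera in the world. Camera axes: x right, y down, z forward; pixel columns grow to the right and rows downward; lengths in mm; the calibration is good to about 2 mm. The wrist camera is an equidistant fisheye: a pixel r from the principal point sees the ray r / f radians off the axis. A picture is of the moment at which its call begins. There is no depth.
A pose or a line that the arm cannot do raises robot.MotionError and nothing moves.
- robot.hand_in(): hands the job in; it is judged then, once.
Readings, each from a call of its own:
- robot.current_t(): time.
- robot.current_qpos(): joint angles.
- robot.current_joint_vel(): joint speeds.
- robot.current_joint_efforts(): joint torques, N m.
- robot.current_tcp_pos(): TCP position.
- robot.current_eef_rot(): TCP orientation.
- robot.current_contact_force(): force on the tool from outside, world axes, zero at the start.
- robot.current_ft_torque(): the same for the moment, N m.
- robot.current_gripper_width(): opening from 0.0 (shut) to 1.0 (fully open).
- robot.current_finger_force(): force on a finger pad.
Only numpy, scipy, OpenCV 4.12 (cv2) and the standard library are available. Lean on these libraries where they do the work, as an engineer would, in place of code of your own. Each camera call takes 0.05 s, during which the arm holds its last target. There are 200 camera calls.

## Working session

There is one attempt and no reset: what is moved stays moved. The work goes in short steps, each a Python script; the robot and the scene stay as the last script left them, time stands still between calls to the robot, and variables do not carry over. Pictures are saved under pics/ and viewed, at most 14 in all, crops included, and the job is handed in when it is done.

```bash
mkdir -p pics; cat > h.py <<'E'
import numpy as np, cv2
from scipy.spatial.transform import Rotation as R
from bench import robot
def snap(name,fn):
    d=robot.get_image(name); cv2.imwrite('pics/'+fn,d['img']); return d
def cam(d):
    f=d['img'].shape[0]/2/np.tan(np.radians(d['fovy'])/2)
    o=np.array(d['orientation'],float)
    M=R.from_euler('xyz',o).as_matrix() if o.size==3 else o.reshape(3,3)
    return f,M,np.array(d['eye'],float)
def px2z(d,u,v,z,fish=False):
    f,M,e=cam(d); x=(u-d['cx'])/f; y=(v-d['cy'])/f
    if fish:
        r=np.hypot(x,y); s=np.sin(r)/max(r,1e-9); ray=np.array([x*s,y*s,np.cos(r)])
    else: ray=np.array([x,y,1.])
    w=M@ray; return e+w*(z-e[2])/w[2]
def w2px(d,p,fish=False):
    f,M,e=cam(d); c=M.T@(np.array(p,float)-e)
    if fish:
        rho=np.hypot(c[0],c[1]); t=np.arctan2(rho,c[2]); k=t/max(rho,1e-9)
        return np.array([d['cx']+f*c[0]*k,d['cy']+f*c[1]*k])
    return np.array([d['cx']+f*c[0]/c[2],d['cy']+f*c[1]/c[2]])
E
python3 - <<'E'
from h import *
for n in ['top','scene','wrist']:
    d=snap(n,n+'0.png'); print(n,d['fovy'],d['cx'],d['cy'],d['eye'],d['orientation'])
a=cv2.imread('pics/top0.png'); cv2.imwrite('pics/top0b.png',cv2.resize(a,(800,600),interpolation=cv2.INTER_CUBIC))
print(robot.current_eef_rot(),robot.current_t())
E
```

```text
top 53.33897066167414 278.25632855565726 214.80674146837632 [ 288.67258849  -12.14623958 1076.12220676] [-2.91534689e+00 -1.57959350e-04 -1.57857575e+00]
scene 54.64534035018366 272.44430666431026 211.11676464952103 [1123.49568265   35.8524435   754.45676419] [-2.39094332  0.01441173  1.64368281]
wrist 65.70646984690485 276.0987354612751 216.1865421240224 [116.88011456 540.95005471 385.56757935] [2.88849985e+00 2.05648074e-03 1.23130627e+00]
[-3.14024341e+00 -2.60525742e-04  2.80184010e+00] 0.15
```

View pics/top0b.png

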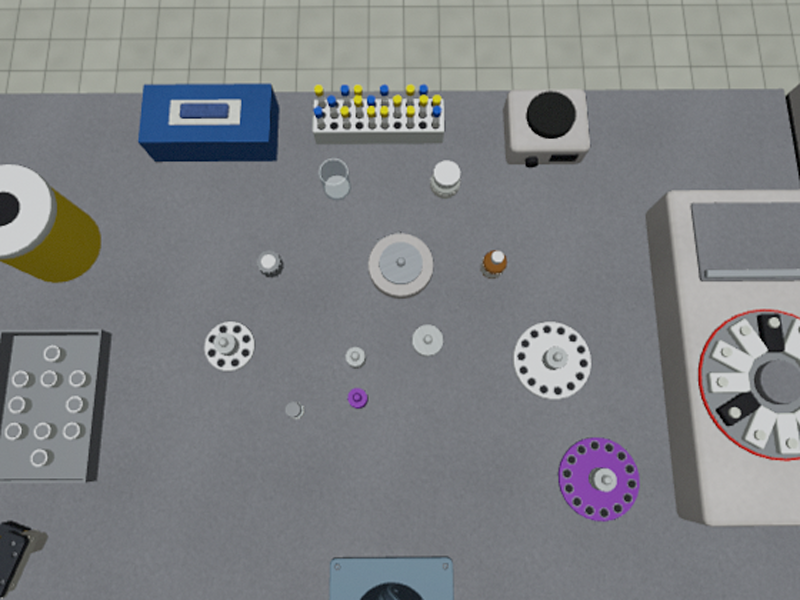

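View pics/scene0.png

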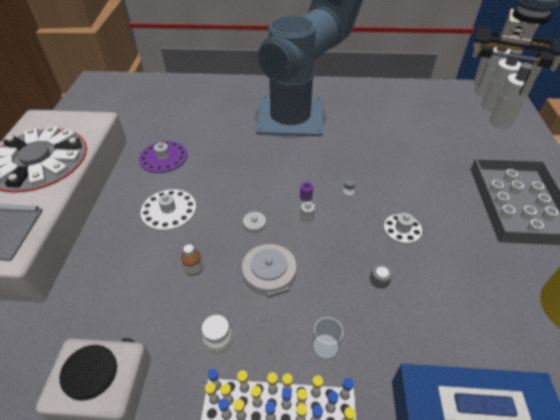

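Candidates (800x600 top picture):
- **Large disc:** white (555,358). The purple one at (604,480) is the look-alike.
- **Spacer:** silver (355,357). Purple (357,398) is the look-alike, and (428,340) is the wide collar.
- **Small disc:** (230,345).
- **Cap:** grey with a white spot (269,262). The clear object at (293,410) is the vial, and the jar is at (446,178).
- **Drive:** (401,263).

Next I'll check these in a close crop and convert them to coordinates.

```bash
python3 - <<'E'
from h import *
a=cv2.imread('pics/top0.png')
c=a[155:305,135:420]; cv2.imwrite('pics/crop1.png',cv2.resize(c,None,fx=2.8,fy=2.8,interpolation=cv2.INTER_CUBIC))
d=robot.get_image('top')
s=.7
for n,u,v,z in [('big',559,355,52),('spacer',355,356,52),('small',224,341,52),('cap',269,261,34),('drive',401,262,50),('collar',428,339,30),('vial',293,409,42),('purp',357,397,52),('bottle',497,257,75),('jar',447,173,60),('beaker',335,172,70)]:
    p=px2z(d,u*s,v*s,z); print(n,p.round(0),np.hypot(*p[:2]).round())
E
```

```text
big [ 437. -292.   52.] 526.0
spacer [438.  60.  52.] 442.0
small [466. 288.  52.] 548.0
cap [616. 219.  34.] 654.0
drive [607. -21.  50.] 608.0
collar [471. -68.  30.] 475.0
vial [349. 166.  42.] 386.0
purp [368.  56.  52.] 372.0
bottle [ 607. -189.   75.] 636.0
jar [ 775. -107.   60.] 782.0
beaker [773.  98.  70.] 780.0
```

View pics/crop1.png

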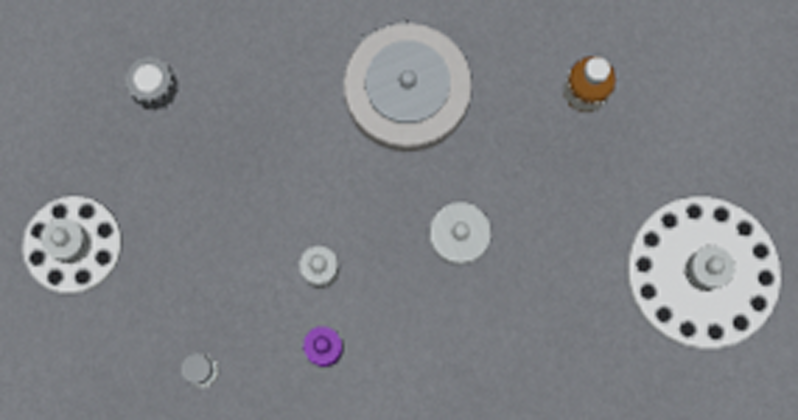

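View pics/wrist0.png

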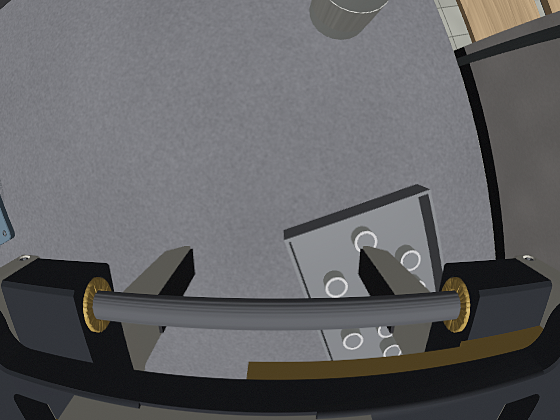

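The crop confirms the choices: the white large disc hub is at crop (715,265), the silver spacer at (318,264), the small disc at (60,238), the cap at (148,78) and the drive at (408,80). Next is a wrist survey with a model-circle fit.

```bash
cat >> h.py <<'E'
G={'drive':[(60,30),(40,38),(5,50)],'big':[(70,8),(19,40),(5,52)],'spacer':[(17,40),(5,52)],
   'small':[(45,8),(19,40),(5,52)],'cap':[(21.5,34)]}
P0={'drive':(607,-21),'big':(437,-292),'spacer':(438,60),'small':(466,288),'cap':(616,219)}
TH=np.linspace(0,2*np.pi,90,endpoint=False)
def ring(d,p,r,z,fish):
    return np.array([w2px(d,(p[0]+r*np.cos(t),p[1]+r*np.sin(t),z),fish) for t in TH])
def fit(d,name,fish,p0=None,dz=0,circles=None):
    g=cv2.GaussianBlur(cv2.cvtColor(d['img'],cv2.COLOR_BGR2GRAY).astype(np.float32),(0,0),1.0)
    gx=cv2.Sobel(g,cv2.CV_32F,1,0); gy=cv2.Sobel(g,cv2.CV_32F,0,1)
    def score(p):
        s=0
        for r,z in circles or G[name]:
            q=ring(d,p,r,z+dz,fish).astype(np.float32); c=q.mean(0); n=q-c; n/=np.linalg.norm(n,axis=1)[:,None]
            a=cv2.remap(gx,q[:,:1],q[:,1:],1)[:,0]*n[:,0]+cv2.remap(gy,q[:,:1],q[:,1:],1)[:,0]*n[:,1]
            s+=np.mean(np.minimum(np.abs(a),120))
        return s
    p=np.array(p0 if p0 is not None else P0[name],float)
    for st,n in [(2,5),(.5,4),(.25,2)]:
        c=[p+st*np.array([i,j]) for i in range(-n,n+1) for j in range(-n,n+1)]
        p=c[int(np.argmax([score(x) for x in c]))]
    return p,score(p)
def draw(d,name,p,fish,dz=0):
    im=d['img'].copy()
    for r,z in G[name]:
        cv2.polylines(im,[np.round(ring(d,p,r,z+dz,fish)*8).astype(np.int32)],True,(0,0,255),1,cv2.LINE_AA,3)
    return im
DOWN=lambda yaw:[np.pi,0,yaw]
E
python3 - <<'E'
from h import *
d=robot.get_image('top')
for n in P0: print('top',n,*fit(d,n,False))
ims=[]
for n,yaw in [('cap',.0),('small',0.),('spacer',0.),('drive',0.),('big',0.)]:
    x,y=P0[n]; off=85
    robot.move_ptp([x-off*np.cos(yaw),y-off*np.sin(yaw),150],DOWN(yaw))
    d=robot.get_image('wrist'); p,s=fit(d,n,True); print(n,p,s,robot.current_t())
    c=w2px(d,(*P0[n],20),True).astype(int); im=draw(d,n,p,True); ims.append(im[max(0,c[1]-140):,:][:270,max(0,c[0]-133):][:,:266])
ims=[cv2.copyMakeBorder(i,0,300-i.shape[0],0,266-i.shape[1],cv2.BORDER_CONSTANT) for i in ims]+[np.zeros((300,266,3),np.uint8)]
cv2.imwrite('pics/m1.png',np.vstack([np.hstack(ims[:3]),np.hstack(ims[3:])]))
E
```

```text
top drive [610.5  -19.25] 198.60327
top big [ 432.75 -283.25] 247.4791
top spacer [440.75  63.25] 153.8069
top small [465.25 292.75] 236.52037
top cap [607.75 214.5 ] 98.89779
cap [615. 222.] 42.549675 2.0167
small [462.75 291.  ] 309.40115 2.7667
spacer [437.5  60.5] 239.75732 3.7333
drive [608.75 -20.75] 252.83408 4.5583
big [ 433.25 -292.5 ] 309.76318 5.825
```

View pics/m1.png

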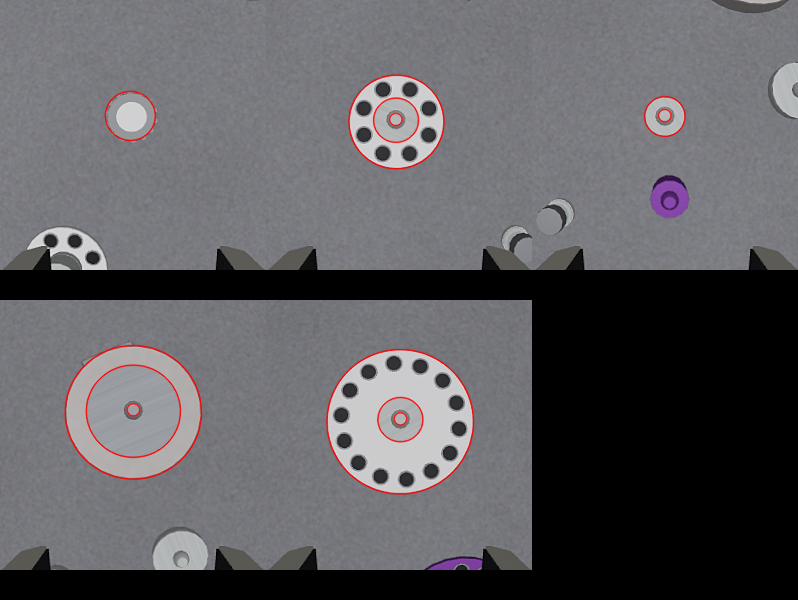

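The overlay fits all five parts well: drive spigot near (133,410), large disc (400,419), small disc (395,119), spacer (664,116) and cap (131,116). Now I'll centre the large disc mechanically with two squeezes 90° apart, re-measure it to get the wrist camera bias, and then grip it.

```bash
cat >> h.py <<'E'
W={'cap':(615.,222.),'small':(462.75,291.),'spacer':(437.5,60.5),'drive':(608.75,-20.75),'big':(433.25,-292.5)}
def squeeze(x,y,z,yaw,op=1.0,up=None):
    robot.move_gripper(op)
    robot.move_ptp([x,y,z+80],DOWN(yaw)); robot.move_linear([x,y,z]); robot.move_gripper(0.0)
    print('yaw',round(yaw,2),'width mm',robot.current_gripper_width()*93,'force',robot.current_finger_force())
def look(n,p,yaw=0.,dz=0,zt=150,circles=None):
    robot.move_ptp([p[0]-85*np.cos(yaw),p[1]-85*np.sin(yaw),zt],DOWN(yaw))
    d=robot.get_image('wrist'); q,s=fit(d,n,True,p,dz,circles); return d,q,s
E
python3 - <<'E'
from h import *
x,y=W['big']
robot.move_linear([x-85,y,150])
squeeze(x,y,14,0.); robot.move_gripper(1.0); robot.move_linear([x,y,100])
squeeze(x,y,14,np.pi/2); robot.move_gripper(1.0); robot.move_linear([x,y,100])
d,q,s=look('big',W['big']); print('bias',q-np.array([x,y]),s,robot.current_t())
E
```

```text
yaw 0.0 width mm 37.6860306178128 force 30.000040725572035
yaw 1.57 width mm 37.67325247387141 force 30.000022432068363
bias [-1.  -0.5] 311.01715 16.4083
```

```bash
cat >> h.py <<'E'
B=np.array([-1.,-.5]); D=(609.75,-20.25)
def place(zt,yaw,hz):
    """zt: TCP height when seated; hz: travel height"""
    p=robot.current_tcp_pos(); robot.move_linear([p[0],p[1],hz],speed=120)
    robot.move_ptp([*D,hz],DOWN(yaw)); robot.sleep(.3)
    robot.move_linear([*D,zt+16],speed=100)
    hit=robot.move_linear([*D,zt-2],speed=20,f_stop=8)
    print('hit',hit,'z',robot.current_tcp_pos(),'want',zt,'F',robot.current_contact_force(),'w',robot.current_gripper_width()*93)
def release():
    robot.move_gripper(1.0); robot.sleep(.3); p=robot.current_tcp_pos(); robot.move_linear([p[0],p[1],min(p[2]+120,330)],speed=120)
E
python3 - <<'E'
from h import *
x,y=W['big']; squeeze(x,y,14,0.); place(52,0.,150); release()
d,q,s=look('big',D,dz=38); print(q-B,s,robot.current_t())
cv2.imwrite('pics/p1.png',draw(d,'big',q,True,38))
E
```

```text
yaw 0.0 width mm 37.3970165926339 force 29.999992634402588
hit True z [609.48513146 -20.19971589  51.91865519] want 52 F [-0.43188616  0.32276022  5.32026447] w 37.26793370852718
[609.5  -20.25] 313.05847 26.2083
```

View pics/p1.png

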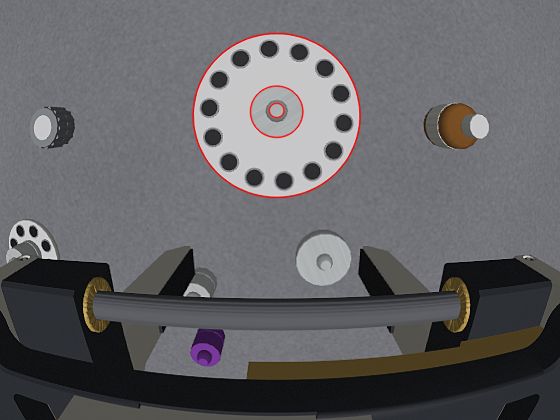

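The large disc is seated flat: the overlay matches at the expected height, centred at pixel (276,112), and the bottle (460,125) and collar (323,257) haven't moved. Next is the spacer.

```bash
python3 - <<'E'
from h import *
x,y=np.array(W['spacer'])-B; squeeze(x,y,10,0.,op=.8); place(88,0.,180); release()
d,q,s=look('spacer',D,dz=78,zt=200); print(q-B,s,robot.current_t())
a=draw(d,'spacer',q,True,78)
x,y=np.array(W['small'])-B; squeeze(x,y,14,0.); robot.move_gripper(1.); robot.move_linear([x,y,100])
squeeze(x,y,14,np.pi/2); place(132,0.,230); release()
d,q,s=look('small',D,dz=118,zt=240); print(q-B,s,robot.current_t())
b=draw(d,'small',q,True,118)
cv2.imwrite('pics/p2.png',np.hstack([a[:300,80:480],b[:300,80:480]]))
E
```

```text
yaw 0.0 width mm 33.742893424877266 force 30.000560630578548
hit True z [609.51514116 -20.19294961  88.14046783] want 88 F [-1.0697295   0.29306282  4.68660329] w 33.39389174933302
[609.   -20.25] 178.88483 36.0583
yaw 0.0 width mm 37.48221694158911 force 30.000053979456425
yaw 1.57 width mm 37.345897718268574 force 30.000016540288925
hit True z [609.56134296 -20.22918383 131.96294452] want 132 F [-0.12413383  0.92293635  4.26822505] w 37.60122463621129
[609.25 -20.25] 260.88916 52.2917
```

View pics/p2.png

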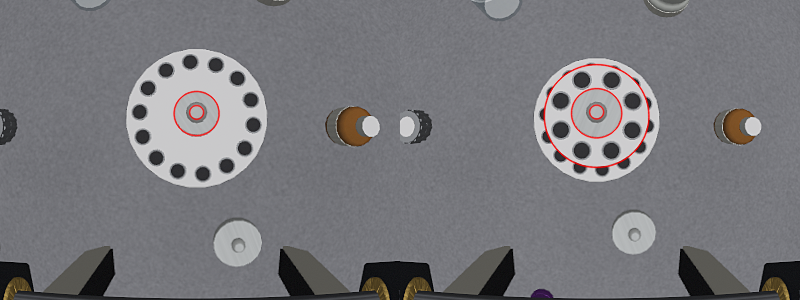

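Spacer (196,113) and small disc (596,113) are both seated and concentric. The cap is last.

```bash
python3 - <<'E'
from h import *
x,y=np.array(W['cap'])-B; squeeze(x,y,9,0.); robot.move_gripper(1.); robot.move_linear([x,y,100])
squeeze(x,y,9,np.pi/2); place(167,0.,230); release()
d,q,s=look('cap',D,dz=158,zt=270); print(q-B,s,robot.current_t())
a=draw(d,'cap',q,True,158); d2=robot.get_image('scene')
cv2.imwrite('pics/p3.png',np.hstack([a[:300,80:480],cv2.resize(d2['img'][150:300,170:370],(400,300))]))
E
```

```text
yaw 0.0 width mm 41.104312634729524 force 30.00008469913155
yaw 1.57 width mm 41.74007219694027 force 30.00005949754268
hit True z [609.63248125 -20.18398149 166.94654967] want 167 F [-0.43446066 -0.06069427  4.88779741] w 41.343706258299456
[609.5  -20.25] 102.83611 67.7333
```

View pics/p3.png

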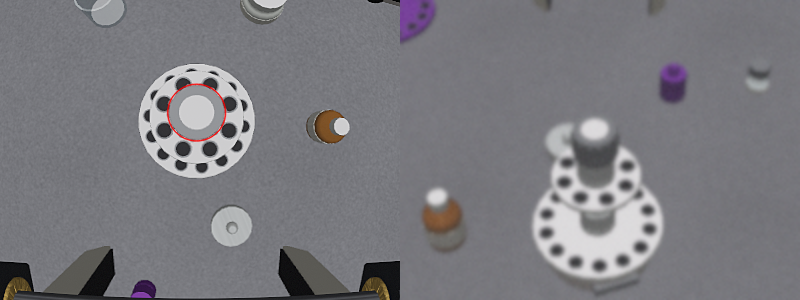

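The cap is seated and concentric at (196,112), and the scene view shows the stack upright with the bottle, collar and vial undisturbed. Handing in.

```bash
python3 -c "
from bench import robot
print(robot.hand_in())"
```

```text
the job is handed in; nothing more can be done
None
```

I rebuilt the carousel on its drive (large disc, spacer, small disc, cap) and handed it in at about 68 s; each part measured centred to about 1 mm and seated at the right height, though the hand-in returned no verdict.

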